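Prop open the polishing-disc case

ROBOT

A 6-joint arm with a two-finger parallel gripper is mounted at the origin on the work surface. World frame = base frame: x ahead of the robot, y to its left, z up, the work surface at z = 0. Lengths are in m, angles in degrees, forces in N, time in s.
With the tool pointing down it reaches from about 0.375 to 0.9 m from the base axis. Payload 3.1 kg.
Tool frame: the origin (TCP) lies midway between the tips of the shut fingers; the grasp point (between the pads) lies bot.hold_point_z behind it (bot.hold_point_z is the distance from the TCP to the grasp point, in m); z points along the fingers, y is the direction in which the jaws open and shut (so a half turn about z gives the same grasp; the last joint's range is limited). The gripper opens to 87 mm and grips with 3 to 60 N. Pads are 19 mm wide; open, the fingers measure 117 mm over their backs; the gripper's body (75 mm by 190 mm) begins 51 mm behind the grasp point.
Start: joints at [60.304, 30.224, 82.088, -0, 67.689, -10.227], TCP at [0.208, 0.589, 0.223] pointing down, gripper open.
Joint ranges: [-176.69, 176.69], [-43.24, 126.21], [12.49, 139.97], [-82, 262], [0, 151.66], [-163.58, 163.58]. Speed limits (degrees/s): [159.86, 159.86, 180, 180, 180, 180].

INTERFACE

Orientations are given as a 3x3 rotation matrix whose columns are the frame's x, y, z axes.
In Python, from rig import bot, vision gives the robot as it stands.
- The arm moves only by the shell command python3 -m inch 'ROWS'. ROWS is JSON, a list of rows, each a list of 5 numbers: the finger opening in mm, from 0 to 87, then the shift along the tool's x, y, z in mm, then the turn about the tool's z in rad. In form: [[hand, dx, dy, dz, roll], ...]. A call has 1 to 8 rows; each row is the pose to reach, as a shift and turn from the pose measured when the call began, along the tool's axes at that moment; what a row does not reach only later rows make up. A row lasts 1/10 s, in which the tool goes at most 50 mm and 8.59 degrees, less where a joint would pass 70% of its speed; a pose out of reach is approached as far as the arm can. A call with a gripper value outside its range is refused whole. The fingers move at their own pace and stop on an object; the grip force is fixed at half the most. Time passes only in rows, so rows that repeat a pose let the fingers close. It gives the time, the measured TCP pose, the force and the opening at its end, in the units of the state.
- bot.read_state(): the state, without advancing time (a new reading comes with each control period).
- vision.capture(name): name is "scene" or "top" or "wrist"; returns (picture, depth): 480x640x3 uint8, red, green, blue; 480x640 float32, m along the optical axis (not along the pixel's ray), 0 where there is no reading.
- vision.camera_model(name): a dict with "intrinsics" (3x3 intrinsics, pixels), "camera_from_world" (4x4, takes a point from world to camera coordinates). Camera axes: x right, y down, z forward; pixel columns grow to the right and rows downward; lengths in m; the calibration is good to about 2 mm. A picture is of the moment at which its call begins: read the wrist's pose just before it. camera_model takes no time and is no camera call; for the wrist camera it gives the pose at the moment of the call.
- bot.hand_in(): hands the job in, once; it reports no verdict.
The state is a dict: "time_s": time; "joint_positions": joint angles; "qvel": joint speeds; "tau": joint torques, N m; "position": TCP position; "tcp_rot": TCP orientation; "force": force on the tool from outside, world axes, zero at the start; "moment": the same for the moment, N m; "opening": opening from 0.0 (shut) to 1.0 (fully open).
Only numpy, scipy, OpenCV 4.12 (cv2) and the standard library are available. Lean on these libraries where they do the work, as an engineer would, in place of code of your own. Each camera call takes 0.05 s, during which the arm holds its last target. There are 200 camera calls.

TASK

Someone needs both hands in the blue steel disc case: lift its lid by the bar handle all the way up, where the stiff hinges hold it, then take the lid's prop rod by its orange grip, swing it forward and lower its foot onto the keeper rail on the end of the case, feeling along the rail until the foot drops fully into the holding hole. Leave the lid resting on the rod, with nothing held. Work with a light hand: do not force the rod against the rail, never let the lid drop, and leave everything else on the bench where it is.

Things in the scene. Friction and masses are not known exactly. Their poses are not given: they have to be found in the camera images.
- chest: the blue steel case for polishing discs, fixed to the bench: 250 mm deep (x), 320 wide (y), rim 100 above the bench. Origin at the centre of its underside; x points from its front (latches, towards the robot) to the hinge side, y to its left, z up. Lid hinged along the far top edge, at chest x +125, z 100 mm. Prop rod and keeper rail are outside its right-hand (-y) end
- lid (a joint): opening angle of the lid, rad: 0 shut, 1.40 against its stop, nearly upright. Lid about 1.3 kg, centre of mass about 130 mm from the hinge; friction of 0.45 N m (and damping of 0.7 N m s) in the hinges holds it only within about 0.07 rad of the stop; lower down it sinks, faster and faster. Ends propped at about 0.75 to 1.0 rad, depending on where the hole is
- lid_hinge (a point): the middle of the lid's hinge axis, which runs along the chest's y axis
- lid_handle (a point): middle of the round steel bar handle on top of the lid near its front edge: bar 10 mm thick, 110 mm long, parallel to the hinge, its axis 35 mm off the lid's top face. Seen from the hinge axis it is 232 mm along the lid and 42 mm out from it
- prop: the prop rod, round steel, 9 mm thick. Origin at its pivot on the lid's right-hand edge: 215 mm along the lid from the hinge axis, 6 mm under it, 180 mm to the right (-y) of the chest's middle. x runs along the rod towards the foot, y along the pivot axis, parallel to the hinge. Pivot friction of 0.15 N m: the rod alone stays where it is put
- prop_pivot (a point): the same pivot point. Stowed, the rod lies along the lid's edge from here, the foot next to the hinge, and turns with the lid; from there it swings up to 1.3 rad away from the lid's underside, which with the lid raised is forward, towards the robot. Rod and lid are linked here, so moving the grip moves the lid too
- prop_grip (a point): middle of the orange round grip, 16 mm thick, 80 mm long, that sticks out sideways from the rod (to chest -y, parallel to the hinge), 150 mm from the pivot; this point is 55 mm out from the rod's axis and the grip goes on 31 mm further. Can be pinched from above, fingers before and behind it, and may turn between them
- prop_foot (a point): rounded tip of the rod's foot, a 9 mm pin bent 8 degrees so that it stands upright when seated: 203 mm from the pivot along the rod and 2.5 mm off its axis (+z of the rod), 53 mm beyond the grip
- rail: keeper rail outside the chest's right-hand end, under the plane in which the rod swings (chest y -180 mm), axes as the chest's. On it lies a steel strip, 34 mm wide, 130 mm long in x, top face level at the height of this origin, 70 mm above the bench; a 7 mm lip closes each end. More than 40 N between rod and strip would bend the rod. Friction about 0.25
- hole_range (a point): middle of the stretch of strip where the one dark holding hole can be, on the strip's top (NOT the hole). The strip is screwed on through slots, set differently on each case: the hole's middle is up to 20 mm before or behind this, along chest x. Hole 13 mm long in x, 10 mm deep. The lid's weight presses the foot on the strip with 2 to 8 N and drops it in if the grip is loose enough to let it sink
- cup_wheel: bystander: a dark steel grinding cup wheel, 100 mm across, lying on the bench; origin at the centre of its underside
- hardener: bystander: a bottle, 56 mm across, 150 mm tall; origin at the centre of its underside
- resin_tin: bystander: a tin, 84 mm across, 110 mm tall; origin at the centre of its underside
- mallet: bystander: a hammer lying on the bench; origin near the middle of its underside
- try_square: bystander: a try square lying on the bench, blade 150 mm; origin near its corner
- tape_measure: bystander: a yellow tape measure, 65 x 34 x 60 mm, standing on the bench; origin at the centre of its underside

How it is judged:
By the outcome, as a careful person would: the job done as asked, in the order asked, and still so for the second after the job is handed in, with the robot touching nothing.
It also fails if it takes over 69 s, if anything falls off the work surface, if the arm or the gripper's body presses on something with over 40 N, if the wrist force passes 120 N, or if a joint passes its speed limit or range.

## Working session

There is one attempt and no reset: what is moved stays moved. The work goes in short steps, Python scripts to look and compute and a shell command to move; the robot and the scene stay as the last step left them, time stands still between calls to the robot, and variables do not carry over. Pictures are saved under pics/ and viewed, about 8 in all and at most 12, crops included, and the job is handed in when it is done.

```bash
ls; mkdir -p pics
python3 - <<'E'
from rig import bot, vision
import cv2,numpy as np
s=bot.read_state();print(s['time_s'],s['position'],np.round(s['tcp_rot'],3).tolist(),s['force'],s['opening'],bot.hold_point_z)
for n in ("scene","top"):
    p,d=vision.capture(n);cv2.imwrite(f'pics/{n}0.png',p[:,:,::-1]);np.save(f'pics/{n}0.npy',d)
    m=vision.camera_model(n);print(n,np.round(m['intrinsics'],1).tolist(),np.round(m['camera_from_world'],3).tolist())
E
```

```text
pics
0.0 [0.20791061 0.58864674 0.22159869] [[-0.943, 0.333, -0.001], [0.333, 0.943, -0.002], [0.0, -0.002, -1.0]] [ 0.10326071 -0.36570151  0.21936844] 0.9987105212450766 0.0187
scene [[501.5, 0.0, 314.5], [0.0, 501.5, 237.3], [0.0, 0.0, 1.0]] [[-0.696, 0.718, 0.011, 0.335], [0.57, 0.562, -0.599, -0.243], [-0.436, -0.411, -0.801, 1.65], [0.0, 0.0, 0.0, 1.0]]
top [[503.5, 0.0, 320.7], [0.0, 503.5, 230.3], [0.0, 0.0, 1.0]] [[0.005, -1.0, -0.018, 0.037], [-0.992, -0.003, -0.127, 0.502], [0.127, 0.018, -0.992, 1.227], [0.0, 0.0, 0.0, 1.0]]
```

View pics/scene0.png

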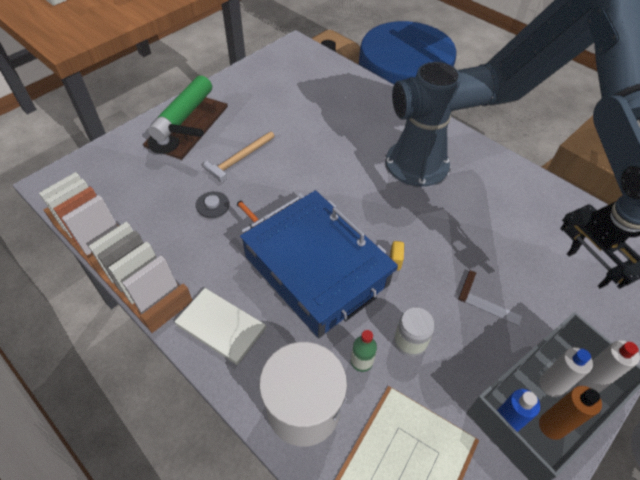

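View pics/top0.png

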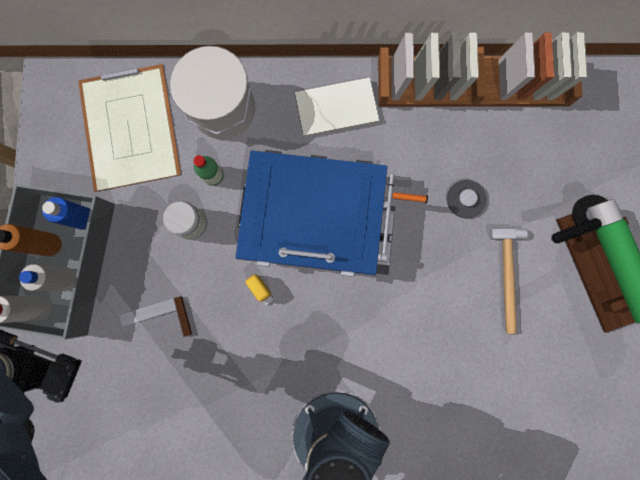

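Both views show the closed blue case: in top, lid corners are at about (253,151), (387,165), (376,273) and (236,258), the bar handle runs (279–333, 251–258), the rail is at x≈388 and the orange grip is at (393–428, 197). The bench to its right (cup wheel at (467,199)) is low. Next I fit the poses.

```bash
cat > h.py <<'E'
import numpy as np,cv2
from rig import bot,vision
def world(n,d,m=None):
    m=m or vision.camera_model(n);K=m['intrinsics'];T=np.linalg.inv(m['camera_from_world'])
    v,u=np.mgrid[:d.shape[0],:d.shape[1]]
    c=np.stack([(u-K[0][2])/K[0][0]*d,(v-K[1][2])/K[1][1]*d,d],-1)
    return c@T[:3,:3].T+T[:3,3]
def rectfit(p):
    return cv2.minAreaRect((p*1000).astype(np.float32))
E
python3 - <<'E'
from h import *
im=cv2.imread('pics/top0.png');d=np.load('pics/top0.npy');W=world('top',d);hsv=cv2.cvtColor(im,cv2.COLOR_BGR2HSV)
roi=np.zeros(d.shape,bool);roi[140:290,225:440]=1
ok=roi&(d>0)
blue=ok&(hsv[...,0]>100)&(hsv[...,0]<130)&(hsv[...,1]>130)&(W[...,2]>.09)&(W[...,2]<.125)
print('lid',rectfit(W[blue][:,:2]),np.median(W[blue][:,2]))
h=ok&(W[...,2]>.130)&(W[...,2]<.16);print('handle',h.sum(),rectfit(W[h][:,:2]),np.median(W[h],0))
o=ok&(hsv[...,0]<15)&(hsv[...,1]>150);print('grip',o.sum(),rectfit(W[o][:,:2]),np.median(W[o],0))
r=ok&(W[...,2]>.06)&(W[...,2]<.08)&(hsv[...,1]<60);r[:,:370]=0
print('strip',r.sum(),rectfit(W[r][:,:2]),np.median(W[r],0))
E
```

```text
lid ((538.4320678710938, 60.28495788574219), (332.40423583984375, 262.80999755859375), 83.51465606689453) 0.10772554313581084
handle 229 ((433.4648742675781, 71.15341186523438), (116.82624053955078, 10.135665893554688), 83.59022521972656) [0.43287464 0.07024861 0.14615414]
grip 199 ((573.9392700195312, -172.53054809570312), (79.4310531616211, 14.785333633422852), 83.39944458007812) [ 0.57302749 -0.17299195  0.10099879]
strip 381 ((469.8816223144531, -117.68937683105469), (30.120574951171875, 156.12344360351562), 83.36752319335938) [ 0.48152182 -0.1211538   0.07066709]
```

```bash
cat >> h.py <<'E'
C=np.array([.539,.0593]);YAW=np.radians(-6.5)
ex=np.array([np.cos(YAW),np.sin(YAW)]);ey=np.array([-ex[1],ex[0]])
def c2w(x,y,z): p=C+x/1e3*ex+y/1e3*ey;return np.array([p[0],p[1],z/1e3])
def to(x,y,z):
    "shift in tool axes (mm) + roll bringing grasp point to chest coords (mm)"
    s=bot.read_state();R=np.array(s['tcp_rot']);p=np.array(s['position'])
    hp=p-R[:,2]*bot.hold_point_z
    sh=R.T@(c2w(x,y,z)-hp)*1e3
    t=np.append(ex,0)@R;a=np.arctan2(-t[0],t[1]);a=(a+np.pi/2)%np.pi-np.pi/2
    print('shift',np.round(sh,1),'roll',round(a,3))
def st():
    s=bot.read_state();R=np.array(s['tcp_rot']);hp=np.array(s['position'])-R[:,2]*bot.hold_point_z
    q=hp[:2]-C;print('t',round(s['time_s'],2),'hold chest',np.round([q@ex*1e3,q@ey*1e3,hp[2]*1e3],1),'F',np.round([s['force'][:2]@ex,s['force'][:2]@ey,s['force'][2]],1),'open',round(s['opening']*87,1),'tz',np.round(R[:,2],3))
E
python3 -m inch '[[60,0,0,-50,0.1],[60,-30,-32,-60,0.25],[60,-60,-64,-60,0.4],[60,-90,-97,-60,0.55],[60,-123,-132,-60,0.7],[60,-156,-167,-60,0.85],[60,-189,-203,-60,1.0],[60,-220,-236,-60,1.1]]'
python3 -c "
from h import *
st();to(-107,0,230)"
```

```text
time_s: 0.9
position: [0.3369, 0.2909, 0.2819]
tcp_rot: [[-0.126, 0.992, -0.001], [0.992, 0.126, -0.002], [-0.002, -0.002, -1.0]]
force: [1.1, 0.9, 0.4]
opening: 0.694
t 0.9 hold chest [-227.   207.3  300.6] F [1.  1.1 0.4] open 60.3 tz [-0.001 -0.002 -1.   ]
shift [-229.7   67.5   70.9] roll 0.24
```

```bash
python3 -m inch '[[60,-40,12,10,0.12],[60,-85,25,25,0.24],[60,-130,38,40,0.24],[60,-175,52,55,0.24],[60,-210,62,65,0.24],[60,-230,67.5,71,0.24],[60,-230,67.5,71,0.24],[60,-230,67.5,71,0.24]]' | head -2
python3 - <<'E'
from h import *
st()
m=vision.camera_model('wrist');p,d=vision.capture('wrist');cv2.imwrite('pics/w1.png',p[:,:,::-1])
W=world('wrist',d,m);h=(d>0)&(W[...,2]>.132)&(W[...,2]<.16)
q=W[...,:2]-C;X=q@ex*1e3;Y=q@ey*1e3
h&=(abs(X+107)<40)&(abs(Y)<80)
print(h.sum(),rectfit(W[h][:,:2]),np.percentile(W[h][:,2],[50,98]))
to(-107,0,142)
E
```

```text
time_s: 1.7
position: [0.4322, 0.0711, 0.2109]
t 1.7 hold chest [-107.4   -0.3  229.6] F [-0.6  0.3  0. ] open 59.8 tz [-0.003 -0.002 -1.   ]
2375 ((432.7436218261719, 72.04682159423828), (118.73934173583984, 10.005351066589355), 83.55387878417969) [0.1452648  0.14699163]
shift [-0.1  0.9 87.8] roll -0.0
```

View pics/w1.png

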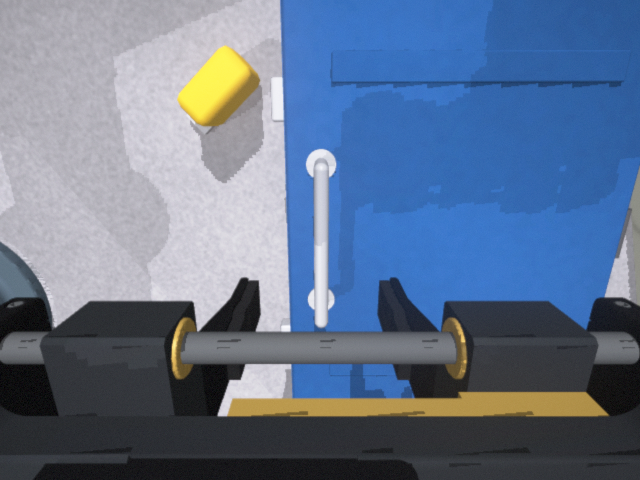

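The wrist view shows the bar at column 321, standing midway between the fingers (245 and 393) and parallel to the pads. Descend and close.

```bash
python3 -m inch '[[60,0,1,35,0],[60,0,1,65,0],[60,0,1,80,0],[60,0,1,88,0],[40,0,1,88,0],[5,0,1,88,0],[5,0,1,88,0],[5,0,1,88,0]]' | tail -2
python3 -m inch '[[5,0,0,0,0],[5,0,0,0,0]]'|tail -2
python3 - <<'E'
from h import *
st()
s=bot.read_state();R=np.array(s['tcp_rot']);print(R.round(3).tolist())
# lift arc in chest mm relative to current -> tool shift
for t in np.arange(0.05,1.41,0.05):
    c,sn=np.cos(t),np.sin(t);dx=232*(1-c)+42*sn;dz=232*sn+42*(c-1)
    v=np.append(dx*ex,dz)@R;print(round(t,2),np.round(v,0))
E
```

```text
force: [0.2, -0.4, 1.6]
opening: 0.412
force: [0.7, 0.1, 0.8]
opening: 0.226
t 2.75 hold chest [-106.     0.2  143.1] F [0.7 0.2 0.8] open 19.7 tz [ 0.001 -0.002 -1.   ]
[[0.113, 0.994, 0.001], [0.994, -0.113, -0.002], [-0.002, 0.001, -1.0]]
0.05 [ -0.   2. -12.]
0.1 [ -0.   5. -23.]
0.15 [ -0.   9. -34.]
0.2 [ -0.  13. -45.]
0.25 [ -0.  18. -56.]
0.3 [ -0.  23. -67.]
0.35 [ -0.  29. -77.]
0.4 [ -0.  35. -87.]
0.45 [ -0.  41. -97.]
0.5 [  -0.   49. -106.]
0.55 [  -0.   56. -115.]
0.6 [  -0.   64. -124.]
0.65 [  -0.   73. -132.]
0.7 [  -0.   82. -139.]
0.75 [  -0.   91. -147.]
0.8 [  -0.  101. -154.]
0.85 [  -0.  111. -160.]
0.9 [  -0.  121. -166.]
0.95 [  -0.  131. -171.]
1.0 [  -0.  142. -176.]
1.05 [  -0.  153. -180.]
1.1 [  -0.  164. -184.]
1.15 [  -0.  176. -187.]
1.2 [  -0.  187. -189.]
1.25 [  -0.  199. -191.]
1.3 [  -0.  211. -193.]
1.35 [  -0.  222. -193.]
1.4 [  -0.  234. -193.]
```

```bash
python3 -m inch '[[5,0,0,0,0],[5,0,0,0,0],[5,0,0,0,0]]'|tail -2
python3 -m inch '[[5,0,2,-12,0],[5,0,5,-23,0],[5,0,9,-34,0],[5,0,13,-45,0],[5,0,18,-56,0],[5,0,23,-67,0],[5,0,23,-67,0]]'
python3 -c "
from h import *
st()"
```

```text
force: [-2.0, 0.1, 3.6]
opening: 0.104
time_s: 3.75
position: [0.4553, 0.0689, 0.1909]
tcp_rot: [[0.114, 0.994, -0.002], [0.994, -0.114, -0.002], [-0.002, -0.002, -1.0]]
force: [-0.6, -0.9, -7.1]
opening: 0.106
t 3.75 hold chest [-8.420e+01  1.000e-01  2.096e+02] F [-0.5 -1.  -7.1] open 9.2 tz [-0.002 -0.002 -1.   ]
```

```bash
python3 -m inch '[[5,0,6,-10,0],[5,0,12,-20,0],[5,0,18,-30,0],[5,0,26,-39,0],[5,0,33,-48,0],[5,0,41,-57,0],[5,0,50,-65,0],[5,0,59,-72,0]]' | grep force
python3 -m inch '[[5,0,9,-7,0],[5,0,19,-14,0],[5,0,29,-20,0],[5,0,39,-26,0],[5,0,49,-31,0],[5,0,60,-36,0],[5,0,71,-40,0],[5,0,71,-40,0]]' | grep force
python3 - <<'E'
from h import *
st();s=bot.read_state();R=np.array(s['tcp_rot']);hp=np.array(s['position'])-R[:,2]*bot.hold_point_z
x=(hp[:2]-C)@ex*1e3;z=hp[2]*1e3
print('theta',np.arctan2(z-100,125-x)-np.arctan2(42,232),'r',np.hypot(z-100,125-x),np.hypot(232,42))
for t in (1.1,1.15,1.2,1.25,1.3,1.35,1.38,1.4,1.42,1.44):
    c,sn=np.cos(t),np.sin(t);X=125-232*c+42*sn;Z=100+232*sn+42*c;print(t,round(X-x,1),round(Z-z,1))
E
```

```text
force: [-13.3, 0.2, -0.3]
force: [-11.2, 0.5, 15.8]
t 5.35 hold chest [4.070e+01 2.000e-01 3.247e+02] F [-11.2  -0.8  15.8] open 9.0 tz [-0.017 -0.002 -1.   ]
theta 1.0328253455011582 r 240.0012391374528 235.77107541002565
1.1 16.5 1.1
1.15 27.9 4.2
1.2 39.4 6.7
1.25 51.0 8.7
1.3 62.7 10.1
1.35 74.5 10.9
1.38 81.5 11.0
1.4 86.3 11.1
1.42 91.0 11.0
1.44 95.7 10.8
```

```bash
python3 -m inch '[[5,0,8,-4,0],[5,0,16,-6,0],[5,0,24,-8,0],[5,0,32,-10,0],[5,0,40,-12,0],[5,0,50,-13,0],[5,0,50,-13,0]]' | grep force
python3 -c "
from h import *
st()"
```

```text
force: [-3.1, -0.9, 3.4]
t 6.05 hold chest [9.280e+01 1.000e-01 3.394e+02] F [-2.9 -1.3  3.4] open 8.8 tz [-0.012 -0.002 -1.   ]
```

```bash
python3 -m inch '[[5,0,7,-1,0],[5,0,14,-2,0],[5,0,21,-2,0],[5,0,28,-2,0],[5,0,32,-2,0],[5,0,32,-2,0]]' | grep force
python3 -m inch '[[5,0,3,0,0],[5,0,3,0,0]]' | grep force
python3 -c "
from h import *
st()"
```

```text
force: [-3.4, -0.3, 2.2]
force: [-5.9, 0.1, 3.2]
t 6.85 hold chest [1.279e+02 1.000e-01 3.425e+02] F [-5.9 -0.6  3.2] open 9.2 tz [-0.011 -0.003 -1.   ]
```

```bash
python3 -m inch '[[5,0,3,0,0],[5,0,3,0,0]]' | grep force
python3 -m inch '[[5,0,2,0,0],[5,0,2,0,0]]' | grep force
python3 - <<'E'
from h import *
st()
p,d=vision.capture('scene');cv2.imwrite('pics/s2.png',cv2.resize(p[120:360,180:460,::-1],None,fx=2,fy=2))
E
```

```text
force: [-10.1, -0.1, 3.2]
force: [-7.3, 0.7, 2.8]
t 7.25 hold chest [1.280e+02 1.000e-01 3.425e+02] F [-7.3 -0.1  2.8] open 8.8 tz [-0.024 -0.002 -1.   ]
```

View pics/s2.png

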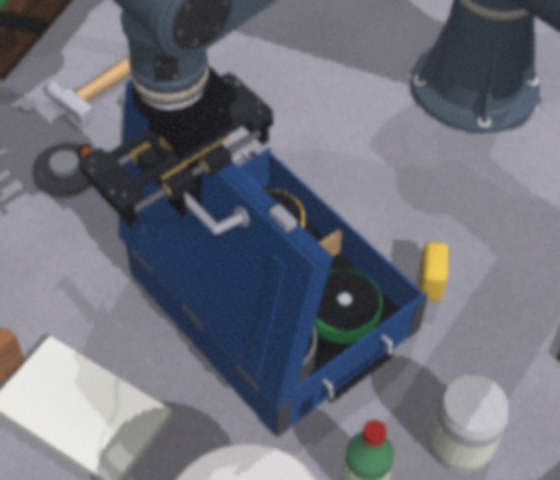

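The scene view shows the lid nearly upright and the fingers on its handle. The position no longer moves when pushed (x 128, predicted 127 at the stop). Release with a small opening, then go up.

```bash
python3 -m inch '[[26,0,0,0,0],[26,0,0,0,0],[26,0,0,0,0],[26,0,0,0,0]]' | tail -2
python3 -m inch '[[26,0,0,-15,0],[26,0,0,-35,0],[26,0,0,-60,0],[26,0,0,-90,0],[26,0,0,-90,0]]' | tail -2
python3 - <<'E'
from h import *
st();to(30,-250,400)
p,d=vision.capture('top');cv2.imwrite('pics/t3.png',p[:,:,::-1]);np.save('pics/t3.npy',d)
W=world('top',d);q=W[...,:2]-C;X=q@ex*1e3;Y=q@ey*1e3;Z=W[...,2]*1e3
hsv=cv2.cvtColor(p,cv2.COLOR_RGB2HSV)
b=(d>0)&(hsv[...,0]>100)&(hsv[...,0]<130)&(hsv[...,1]>130)&(Z>250)&(X<140)&(X>40)&(abs(Y)<165)
print('edge',b.sum(),np.percentile(Z[b],[50,95]),np.percentile(X[b],[5,50,95]))
print('exp',125-250*np.cos(1.4),100+250*np.sin(1.4))
o=(d>0)&((hsv[...,0]<15))&(hsv[...,1]>150)&(abs(Y+225)<60)&(abs(X-100)<80)
print('grip',o.sum(),np.median(X[o]),np.median(Y[o]),np.median(Z[o]))
E
```

```text
force: [0.8, 0.4, -0.1]
opening: 0.285
force: [0.8, 1.4, -0.3]
opening: 0.298
t 8.2 hold chest [133.1   0.7 438.3] F [ 0.7  1.4 -0.3] open 25.9 tz [-0.01  -0.003 -1.   ]
shift [-250.4 -103.1   40.3] roll 0.001
edge 939 [354.59741853 358.25685073] [64.6941772  75.00998792 87.4456465 ]
exp 82.50821427493975 346.36243249711504
grip 194 107.72547619327747 -227.74424623351968 170.5968006533766
```

```bash
python3 -m inch '[[30,-45,0,0,0],[30,-90,0,0,0],[40,-135,-20,0,0],[40,-180,-60,10,0],[40,-225,-105,40,0],[40,-250,-145,80,0],[40,-250,-173,120,0],[40,-250,-173,138,0]]' | tail -2
python3 -m inch '[[40,0,0,0,0],[40,0,0,0,0]]' | tail -2
python3 - <<'E'
from h import *
st()
m=vision.camera_model('wrist');p,d=vision.capture('wrist');cv2.imwrite('pics/w4.png',p[:,:,::-1]);np.save('pics/w4.npy',d)
np.save('pics/w4W.npy',world('wrist',d,m))
E
```

```text
force: [0.9, -1.1, -0.7]
opening: 0.461
force: [0.9, -0.1, 0.7]
opening: 0.455
t 9.25 hold chest [ -44.  -250.8  300.6] F [0.9 0.  0.7] open 39.6 tz [-0.014 -0.002 -1.   ]
```

View pics/w4.png

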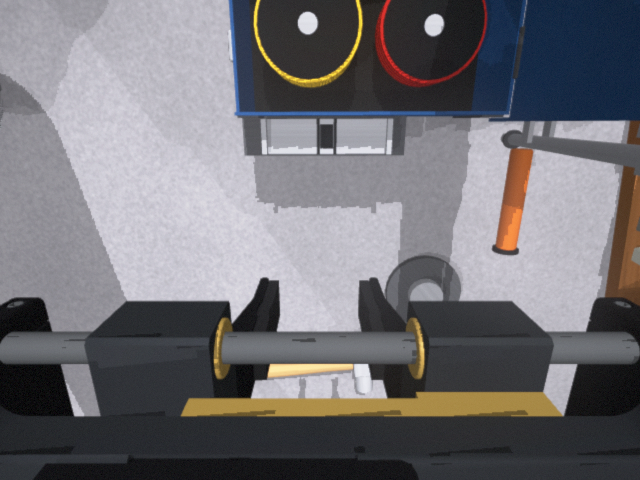

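The wrist view shows the strip between its lips (cols 265–389, row 137) with the dark hole at about (327,137). The orange grip is at (513,200) and the cup wheel is below at (425,290).

Run:
```python
from h import *
W=np.load('pics/w4W.npy');p=cv2.imread('pics/w4.png');g=p.sum(2)//3
q=W[...,:2]-C;X=q@ex*1e3;Y=q@ey*1e3;Z=W[...,2]*1e3
for r in (128,137,146):
    print(r,[(u,int(g[r,u]),round(X[r,u]),round(Z[r,u])) for u in range(310,346,2)], [(u,round(X[r,u]),round(Y[r,u]),round(Z[r,u]),int(g[r,u])) for u in (256,262,266,270,384,388,392,400)])
# grip seated geometry for hole x
from scipy.optimize import fsolve
def foot(t,a): # a: swing from stowed
    P=np.array([125-215*np.cos(t)-6*np.sin(t),100+215*np.sin(t)-6*np.cos(t)])
    b=-t-a; d=np.array([np.cos(b),np.sin(b)])
    return P,d
for xh in (-60,-50,-45,-40):
  for sg in (1,-1):
    n=lambda d:sg*np.array([d[1],-d[0]])
    for zf in (78,70,60):
      f=lambda v:(lambda P,d:P+203*d+2.5*n(d)-[xh,zf])(*foot(*v))
      t,a=fsolve(f,[.9,.8]);P,d=foot(t,a);print(xh,sg,zf,'th',round(t,3),'a',round(a,3),'grip',np.round(P+150*d,1),'rod tilt deg',round(np.degrees(np.arctan2(d[0],-d[1])),1))
```

```text
128 [(310, 176, -57, 68), (312, 176, -55, 69), (314, 177, -53, 69), (316, 145, -51, 69), (318, 56, -48, 68), (320, 74, -47, 59), (322, 49, -45, 59), (324, 53, -42, 59), (326, 52, -40, 58), (328, 50, -38, 58), (330, 52, -36, 59), (332, 65, -34, 60), (334, 68, -32, 68), (336, 108, -30, 70), (338, 172, -28, 71), (340, 173, -26, 69), (342, 172, -24, 69), (344, 170, -22, 69)] [(256, -113, -172, 56, 85), (262, -104, -172, 77, 167), (266, -101, -172, 71, 124), (270, -97, -172, 70, 150), (384, 18, -172, 69, 173), (388, 21, -172, 76, 159), (392, 25, -172, 75, 144), (400, 37, -173, 55, 74)]
137 [(310, 165, -57, 70), (312, 165, -55, 70), (314, 167, -53, 68), (316, 137, -51, 68), (318, 58, -49, 68), (320, 71, -47, 59), (322, 53, -45, 59), (324, 51, -42, 60), (326, 50, -40, 59), (328, 55, -38, 60), (330, 53, -36, 58), (332, 63, -34, 59), (334, 69, -32, 68), (336, 100, -30, 69), (338, 165, -28, 69), (340, 163, -26, 71), (342, 165, -24, 68), (344, 163, -22, 70)] [(256, -114, -181, 55, 90), (262, -104, -181, 74, 161), (266, -100, -181, 75, 139), (270, -97, -181, 68, 144), (384, 18, -181, 69, 164), (
[... 1495 characters left out ...]
 1 70 th 0.936 a 0.809 grip [-33.4 121.8] rod tilt deg -10.0
-45 1 60 th 0.875 a 0.82 grip [-36.  112.3] rod tilt deg -7.1
-45 -1 78 th 0.984 a 0.827 grip [-34.8 130.1] rod tilt deg -13.8
-45 -1 70 th 0.936 a 0.834 grip [-37.  122.5] rod tilt deg -11.4
-45 -1 60 th 0.875 a 0.844 grip [-39.6 112.8] rod tilt deg -8.5
-40 1 78 th 0.991 a 0.777 grip [-27.2 129.5] rod tilt deg -11.3
-40 1 70 th 0.941 a 0.783 grip [-29.4 122. ] rod tilt deg -8.8
-40 1 60 th 0.879 a 0.794 grip [-32.1 112.5] rod tilt deg -5.8
-40 -1 78 th 0.991 a 0.801 grip [-30.8 130.3] rod tilt deg -12.7
-40 -1 70 th 0.941 a 0.808 grip [-33.1 122.6] rod tilt deg -10.2
-40 -1 60 th 0.879 a 0.819 grip [-35.8 112.9] rod tilt deg -7.3
```

Run:
```python
from h import *
s=bot.read_state();R=np.array(s['tcp_rot']);T=np.linalg.inv(vision.camera_model('wrist')['camera_from_world'])
print('cam in tool',(R.T@(T[:3,3]-s['position'])*1e3).round(),'j',np.round(s['joint_positions'],1), R.round(3).tolist())
to(108,-247,230)
```

```text
cam in tool [  84.   -1. -161.] j [-34.   16.8  94.3  -0.6  69.1 -27.2] [[0.114, 0.993, -0.01], [0.993, -0.114, -0.005], [-0.006, -0.009, -1.0]]
shift [  5.  150.4  70.9] roll -0.001
```

The camera sits 84 mm to the lid side of the tool and would meet the lid at the grip. I turn the tool half round (j6 stays in range, about 159), then go over the grip.

```bash
python3 -m inch '[[40,0,-10,-10,0.14],[40,0,-20,-20,0.28],[40,0,-20,-20,0.42],[40,0,-20,-20,0.56],[40,0,-20,-20,0.7],[40,0,-20,-20,0.84],[40,0,-20,-20,0.98],[40,0,-20,-20,1.12]]' | tail -1
python3 -m inch '[[40,0,0,0,0.14],[40,0,0,0,0.28],[40,0,0,0,0.42],[40,0,0,0,0.56],[40,0,0,0,0.7],[40,0,0,0,0.84],[40,0,0,0,0.98],[40,0,0,0,1.12]]' | tail -1
python3 -m inch '[[40,0,0,0,0.14],[40,0,0,0,0.28],[40,0,0,0,0.42],[40,0,0,0,0.56],[40,0,0,0,0.7],[40,0,0,0,0.84],[40,0,0,0,0.9],[40,0,0,0,0.9]]' | tail -1
python3 -c "
from h import *
st();to(108,-247,230);print(np.round(bot.read_state()['joint_positions'],1),np.round(bot.read_state()['tcp_rot'],3).tolist())"
```

```text
opening: 0.457
opening: 0.465
opening: 0.459
t 11.7 hold chest [ -50.8 -253.1  331.1] F [ 0.7 -0.2 -0.7] open 39.9 tz [ 0.01  -0.017 -1.   ]
shift [  -8.7 -157.6  102.8] roll -0.006
[-34.7  13.8  93.8  -0.5  71.4 152.3] [[-0.119, -0.993, 0.01], [-0.993, 0.119, -0.017], [0.016, -0.012, -1.0]]
```

```bash
python3 -m inch '[[50,-2,-35,10,0],[50,-4,-75,30,0],[50,-6,-115,60,0],[50,-6,-145,90,0],[50,-6,-157,103,0],[50,-6,-157,103,0],[50,-6,-157,103,0]]' | tail -2
python3 - <<'E'
from h import *
st();to(108,-249,163);print(np.round(bot.read_state()['joint_positions'],1))
m=vision.camera_model('wrist');p,d=vision.capture('wrist');W=world('wrist',d,m)
q=W[...,:2]-C;X=q@ex*1e3;Y=q@ey*1e3;Z=W[...,2]*1e3
hsv=cv2.cvtColor(p,cv2.COLOR_RGB2HSV)
o=(d>0)&((hsv[...,0]<15))&(hsv[...,1]>150)&(Z>140)&(Z<190)
if o.sum(): print('grip',o.sum(),np.median(X[o]),np.percentile(Y[o],[2,98]),np.percentile(Z[o],90))
cv2.imwrite('pics/w5.png',p[:,:,::-1])
E
```

```text
force: [0.4, 0.3, 1.2]
opening: 0.572
t 12.4 hold chest [ 107.6 -249.6  230.9] F [0.3 0.3 1.2] open 49.8 tz [ 0.01  -0.018 -1.   ]
shift [-1.8  0.4 67.9] roll -0.005
[-27.6  32.4  79.6  -0.7  67.  159.5]
grip 2043 108.16453432659166 [-264.09018944 -205.95990916] 170.09130570345545
```

View pics/w5.png

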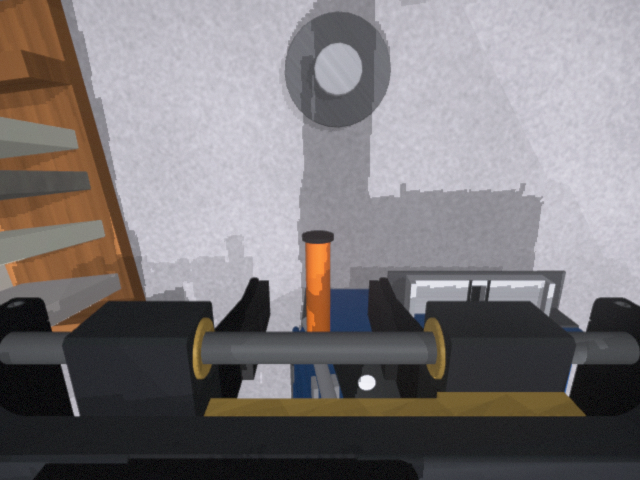

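The grip stands at columns 305–330, centred between the fingers; measured x 108, y −264…, top 170 mm. Descend and close.

```bash
python3 -m inch '[[45,-1,0.5,25,0],[40,-1,0.5,48,0],[40,-1,0.5,62,0],[40,-1,0.5,68,0],[30,-1,0.5,68,0],[10,-1,0.5,68,0],[10,-1,0.5,68,0],[10,-1,0.5,68,0]]' | tail -2
python3 -m inch '[[10,0,0,0,0],[10,0,0,0,0],[10,0,0,0,0]]' | tail -2
python3 - <<'E'
from h import *
st();s=bot.read_state();R=np.array(s['tcp_rot']);hp=np.array(s['position'])-R[:,2]*bot.hold_point_z
x=(hp[:2]-C)@ex*1e3;z=hp[2]*1e3
t=1.395;P=np.array([125-215*np.cos(t)-6*np.sin(t),100+215*np.sin(t)-6*np.cos(t)])
print('piv',P,'r',np.hypot(x-P[0],z-P[1]))
for a in np.arange(0.1,1.01,.1):
    g=P+150*np.array([np.cos(-t-a),np.sin(-t-a)]);print(round(a,2),g.round(1),(np.append((g[0]-x)*ex,g[1]-z)@R).round(1))
E
```

```text
force: [1.0, -1.0, -0.5]
opening: 0.182
force: [0.8, 0.2, -0.9]
opening: 0.174
t 13.55 hold chest [ 108.5 -250.2  164.7] F [ 0.7  0.3 -0.9] open 15.2 tz [ 0.013 -0.019 -1.   ]
piv [ 81.49064154 310.63697616] r 148.45251154326698
0.1 [ 92.8 161.1] [ 0.  15.7  3.4]
0.2 [ 77.9 160.7] [ 0.1 30.7  3.5]
0.3 [ 62.9 161.8] [ 0.2 45.6  2.2]
0.4 [ 48.1 164.4] [ 0.3 60.3 -0.6]
0.5 [ 33.7 168.5] [ 0.5 74.7 -4.9]
0.6 [ 19.8 173.9] [  0.6  88.6 -10.6]
0.7 [  6.4 180.8] [  0.8 101.8 -17.7]
0.8 [ -6.2 188.9] [  1.  114.3 -26. ]
0.9 [-17.9 198.3] [  1.3 125.8 -35.5]
1.0 [-28.6 208.8] [  1.5 136.4 -46.2]
```

```bash
python3 -m inch '[[10,0,5,1,0],[10,0,10,1.5,0],[10,0,16,2,0],[10,0,23,2,0],[10,0,30,2,0],[10,0,30,2,0]]' | grep force
python3 -c "
from h import *
st()"
```

```text
force: [-0.5, -4.2, -17.0]
t 14.15 hold chest [  75.3 -250.2  160.3] F [ -0.   -4.2 -17. ] open 14.9 tz [ 0.006 -0.018 -1.   ]
```

```bash
python3 -m inch '[[10,0,0,2,0],[10,0,0,2,0]]' | grep force
python3 -m inch '[[10,0,7,0.5,0],[10,0,14,0,0],[10,0,14,0,0]]' | grep force
python3 -c "
from h import *
st()"
```

```text
force: [-1.2, -0.5, -3.6]
force: [0.1, -2.2, -6.2]
t 14.65 hold chest [  59.8 -250.2  159.2] F [ 0.4 -2.2 -6.2] open 14.6 tz [ 0.005 -0.018 -1.   ]
```

```bash
python3 -m inch '[[10,0,7,0.5,0],[10,0,14,-1,0],[10,0,21,-3,0],[10,0,27,-5,0],[10,0,27,-5,0]]' | grep force
python3 -m inch '[[10,0,7,-2,0],[10,0,14,-5.5,0],[10,0,20,-9,0],[10,0,20,-9,0]]' | grep force
python3 -c "
from h import *
st()"
```

```text
force: [-2.2, -4.0, -10.4]
force: [-2.8, -5.3, -7.9]
t 15.55 hold chest [   7.4 -250.2  172.8] F [-2.2 -5.6 -7.9] open 15.1 tz [-0.004 -0.018 -1.   ]
```

```bash
cat >> h.py <<'E'
def look(n='scene'):
    m=vision.camera_model(n);p,d=vision.capture(n);W=world(n,d,m)
    q=W[...,:2]-C;X=q@ex*1e3;Y=q@ey*1e3;Z=W[...,2]*1e3;hsv=cv2.cvtColor(p,cv2.COLOR_RGB2HSV)
    b=(d>0)&(hsv[...,0]>100)&(hsv[...,0]<130)&(hsv[...,1]>130)&(Z>150)&(X<190)&(X>-130)&(abs(Y)<155)
    if b.sum()>50:
        # lid slope from line fit in x-z
        P=np.stack([X[b],Z[b]],1);v=cv2.fitLine(P.astype(np.float32),cv2.DIST_HUBER,0,.01,.01).ravel()
        print(n,'lid pts',b.sum(),'angle',round(float(np.arctan2(abs(v[1]),-v[0]*np.sign(v[1]))),3),'top z',np.percentile(Z[b],99).round(),'x at top',np.median(X[b][Z[b]>np.percentile(Z[b],97)]).round())
    o=(d>0)&(hsv[...,0]<15)&(hsv[...,1]>150)&(Y<-185)&(Y>-290)&(abs(X)<180)&(Z>80)&(Z<260)
    if o.sum()>5: print(n,'orange',o.sum(),np.median(X[o]).round(1),np.percentile(Y[o],[2,98]).round(),np.percentile(Z[o],[50,90]).round(1))
    return p,d,X,Y,Z
E
python3 - <<'E'
from h import *
p,*_=look('scene');cv2.imwrite('pics/s6.png',cv2.resize(p[100:340,160:440,::-1],None,fx=2,fy=2))
look('top');look('wrist')
E
```

```text
scene lid pts 6903 angle 1.3 top z 352.0 x at top 60.0
top lid pts 1816 angle 2.934 top z 354.0 x at top 60.0
top orange 23 6.7 [-194. -186.] [174.8 176.8]
wrist orange 2574 7.0 [-272. -207.] [172.8 174.2]
```

View pics/s6.png

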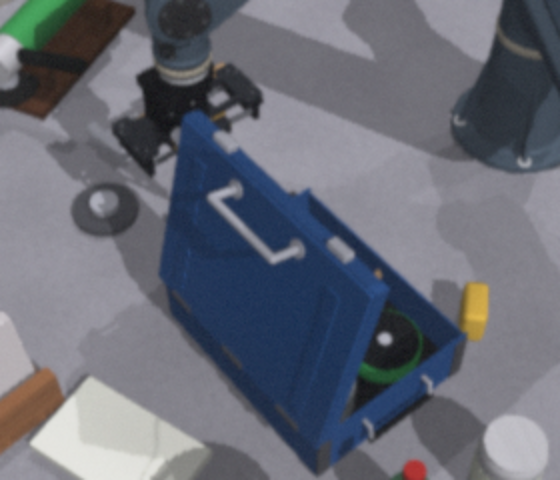

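The scene view shows the lid at about 1.30 rad (it sank slightly, carried by the rod) and the handle free. Camera grip centre z≈166 against hold 172.8: the grip sits 6.5 mm low in the pads, and its distance to the pivot is a consistent 150 mm.

```bash
cat >> h.py <<'E'
from scipy.optimize import fsolve
def mech(t,a):
    P=np.array([125-215*np.cos(t)-6*np.sin(t),100+215*np.sin(t)-6*np.cos(t)]);d=np.array([np.cos(-t-a),np.sin(-t-a)]);n=np.array([-d[1],d[0]])
    return P,P+150*d,P+203*d+2.5*n
def fromgrip(g,guess=(1.0,.8)):
    v=fsolve(lambda v:mech(*v)[1]-g,guess);return v,mech(*v)[2]
def fromfoot(f,guess=(.95,.8)):
    v=fsolve(lambda v:mech(*v)[2]-f,guess);return v,mech(*v)[1]
E
python3 - <<'E'
from h import *
print(fromgrip((7,166.3),(1.3,.7)))
for f in ((-15,105),(-20,92),(-24,84),(-26,78),(-26,74),(-26,70)):
    v,g=fromfoot(f,(1.1,.8));print(f,v.round(3),g.round(1),'hold shift tool y,z',(7.4-g[0]).round(1),(172.8-6.5-g[1]).round(1))
E
```

```text
(array([1.30283374, 0.64545909]), array([-10.21152709, 116.11022679]))
(-15, 105) [1.213 0.665] [ -1.4 156.3] hold shift tool y,z 8.8 10.0
(-20, 92) [1.112 0.692] [-10.2 144.1] hold shift tool y,z 17.6 22.2
(-24, 84) [1.051 0.715] [-16.2 136.5] hold shift tool y,z 23.6 29.8
(-26, 78) [1.008 0.729] [-19.7 130.7] hold shift tool y,z 27.1 35.6
(-26, 74) [0.981 0.733] [-20.9 126.8] hold shift tool y,z 28.3 39.5
(-26, 70) [0.954 0.736] [-22.2 122.9] hold shift tool y,z 29.6 43.4
```

```bash
python3 -m inch '[[10,0,4,5,0],[10,0,9,10,0],[10,0,13,16,0],[10,0,18,22,0],[10,0,21,26,0],[10,0,24,30,0],[10,0,27,34,0],[10,0,27,34,0]]' | grep force
python3 - <<'E'
from h import *
st();look('scene');look('wrist')
E
```

```text
force: [-2.6, -0.3, -6.3]
t 16.5 hold chest [ -21.3 -250.2  137.3] F [-2.5 -0.6 -6.3] open 14.9 tz [-0.008 -0.016 -1.   ]
scene lid pts 8352 angle 1.013 top z 323.0 x at top -6.0
wrist orange 2497 -22.0 [-265. -208.] [138.4 139.8]
```

```bash
python3 -m inch '[[10,0,1,3,0],[10,0,1.5,5,0],[10,0,1.5,5,0]]' | grep force
python3 -m inch '[[10,0,0.5,2,0],[10,0,0.5,2,0]]' | grep force
python3 - <<'E'
from h import *
st();look('wrist')
E
```

```text
force: [-1.0, -0.2, -5.5]
force: [-1.4, 0.5, -3.9]
t 17.1 hold chest [ -23.5 -250.2  129.8] F [-1.4  0.3 -3.9] open 14.8 tz [-0.009 -0.015 -1.   ]
wrist orange 2486 -24.1 [-265. -208.] [131.1 132.4]
```

```bash
python3 -m inch '[[10,0,0.3,1,0],[10,0,0.3,1,0]]' | grep force
python3 -m inch '[[10,0,0.3,1,0],[10,0,0.3,1,0]]' | grep force
python3 -m inch '[[10,0,0.3,1,0],[10,0,0.3,1,0]]' | grep force
python3 -c "
from h import *
st()"
```

```text
force: [-1.6, -0.2, -4.2]
force: [-0.8, 0.4, -3.5]
force: [-1.2, 0.7, -1.9]
t 17.75 hold chest [ -24.2 -250.2  126.8] F [-1.2  0.5 -1.9] open 15.2 tz [-0.008 -0.015 -1.   ]
```

```bash
python3 -m inch '[[10,0,0.2,1,0],[10,0,0.2,1,0]]' | grep force
python3 -m inch '[[10,0,0.2,1,0],[10,0,0.2,1,0]]' | grep force
python3 - <<'E'
from h import *
st();p,*_=look('scene');cv2.imwrite('pics/s7.png',cv2.resize(p[100:340,160:440,::-1],None,fx=2,fy=2));p,*_=look('wrist');cv2.imwrite('pics/w7.png',p[:,:,::-1])
E
```

```text
force: [-1.9, 1.5, 2.8]
force: [-2.1, 2.3, 7.3]
t 18.15 hold chest [ -24.3 -250.2  126.1] F [-2.3  2.1  7.3] open 15.5 tz [-0.007 -0.016 -1.   ]
scene lid pts 8473 angle 0.941 top z 313.0 x at top -21.0
wrist orange 2489 -25.0 [-265. -208.] [127.7 129.1]
```

View pics/w7.png

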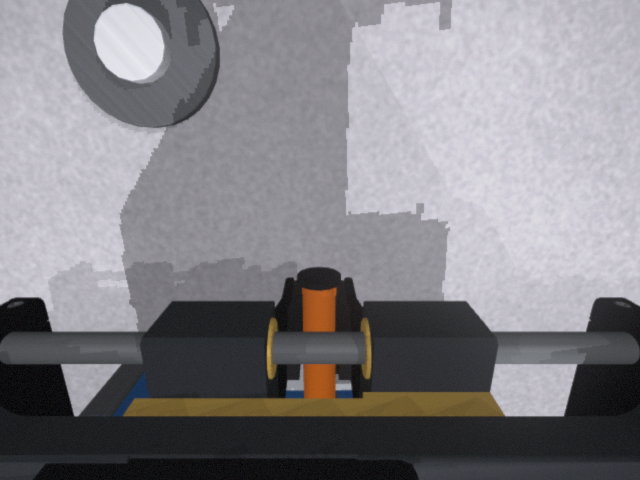

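The wrist view shows the orange grip (320,330) between the pads. Contact is clear: Fz went from −4 to +7 N at lid 0.94 rad, as predicted for the foot on the strip at x≈−28. Loosen and slide towards −x.

```bash
python3 -m inch '[[21,0,0,0,0],[21,0,0,0,0],[21,0,0,0,0]]' | tail -2
python3 - <<'E'
from h import *
st();look('scene');look('wrist')
E
python3 -m inch '[[21,0,1.5,0,0],[21,0,3,0,0],[21,0,4,0,0],[21,0,4,0,0]]' | tail -2
python3 - <<'E'
from h import *
st();look('scene');look('wrist')
E
```

```text
force: [-1.4, 0.6, 0.2]
opening: 0.239
t 18.55 hold chest [ -23.7 -250.5  126.1] F [-1.4  0.4  0.2] open 20.8 tz [-0.006 -0.016 -1.   ]
scene lid pts 8494 angle 0.941 top z 313.0 x at top -21.0
wrist orange 2444 -25.1 [-265. -208.] [127.7 129.1]
force: [3.5, 0.5, -2.6]
opening: 0.238
t 19.05 hold chest [ -27.  -250.6  126.1] F [ 3.4  0.9 -2.6] open 20.7 tz [-0.005 -0.017 -1.   ]
scene lid pts 8499 angle 0.941 top z 313.0 x at top -21.0
wrist orange 2465 -25.2 [-265. -209.] [127.7 129.1]
```

```bash
for i in 1; do python3 -m inch '[[21,0,1.5,0,0],[21,0,3,0,0],[21,0,3,0,0]]' | grep force; done
python3 -c "
from h import *
st();look('wrist')"
python3 -m inch '[[21,0,1.5,0,0],[21,0,3,0,0],[21,0,3,0,0]]' | grep force
python3 -c "
from h import *
st();look('wrist')"
```

```text
force: [3.6, 0.7, -0.9]
t 19.45 hold chest [ -29.7 -250.6  126.2] F [ 3.5  1.1 -0.9] open 21.1 tz [-0.004 -0.017 -1.   ]
wrist orange 2470 -27.9 [-265. -208.] [127.4 128.8]
force: [-0.9, -0.0, 0.0]
t 19.8 hold chest [ -34.2 -250.3  126.1] F [-0.9 -0.1  0. ] open 20.9 tz [-0.007 -0.016 -1.   ]
wrist orange 2569 -34.3 [-265. -200.] [117.8 119.2]
```

The grip dropped 9.6 mm, at x −34.3 (predicted −35.8 seated), and the force fell to zero. Release and back off.

```bash
python3 -c "
from h import *
look('scene')"
python3 -m inch '[[30,0,0,0,0],[40,0,0,0,0],[45,0,0,0,0],[45,0,0,0,0]]' | tail -2
python3 -m inch '[[45,0,0,-15,0],[45,0,0,-40,0],[45,0,0,-80,0],[45,0,0,-120,0],[45,0,0,-160,0],[45,0,0,-200,0],[45,0,0,-200,0]]' | tail -2
python3 - <<'E'
from h import *
st();look('scene');look('wrist')
p,*_=look('top');cv2.imwrite('pics/t8.png',cv2.resize(p[120:360,210:530,::-1],None,fx=2.5,fy=2.5))
E
```

```text
scene lid pts 8527 angle 0.871 top z 302.0 x at top -35.0
force: [-0.3, -0.2, -1.3]
opening: 0.481
force: [0.3, -0.4, 0.3]
opening: 0.516
t 21.0 hold chest [ -29.7 -248.4  332.2] F [ 0.4 -0.3  0.3] open 44.9 tz [ 0.006 -0.024 -1.   ]
scene lid pts 8514 angle 0.871 top z 302.0 x at top -35.0
scene orange 6 -32.5 [-261. -257.] [121.8 123.5]
wrist lid pts 619 angle 0.874 top z 269.0 x at top -7.0
wrist orange 999 -34.8 [-264. -189.] [117.8 119.2]
top lid pts 7219 angle 0.863 top z 303.0 x at top -36.0
top orange 47 -33.5 [-248. -187.] [119.1 121.6]
```

View pics/t8.png

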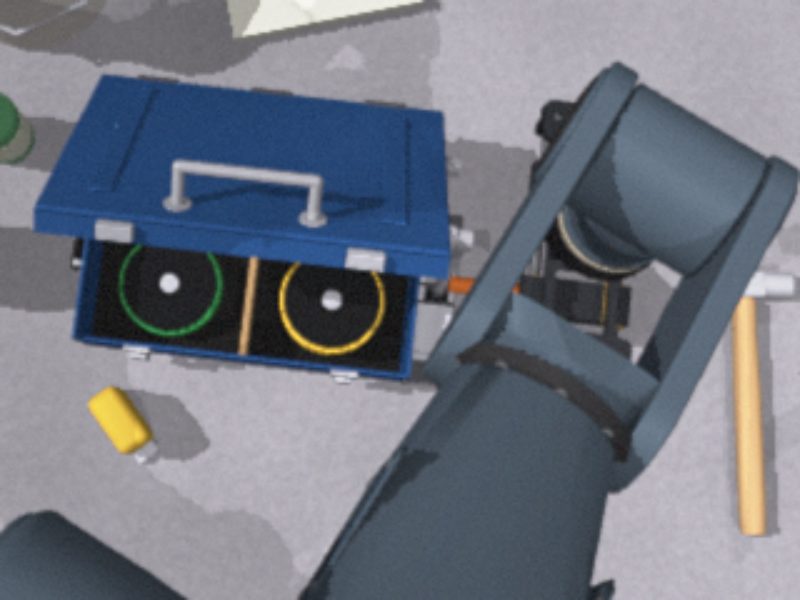

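The top view shows the lid propped open, the orange grip at (480,285) free, and the gripper well above with nothing touched. The lid angle stayed at 0.871 rad before and after release (0.88 predicted seated).

```bash
python3 -c "
from h import *
bot.hand_in();st()"
```

```text
the job is handed in; nothing more can be done
the job is handed in; nothing more can be done
```

The lid is up and resting on its prop rod, with the foot in the holding hole and the gripper open and well clear. I handed the job in at about 21 s of the 69 s allowed.

- **Lid:** I lifted it by the bar handle to its stop at about 1.40 rad and released it there.
- **Rod:** I took it by the orange grip, swung it forward, and touched the foot down about 11 mm behind the hole. With the fingers loosened, I slid it along the strip until it dropped in.
- **Seated:** The grip sank 9.6 mm into the 10 mm hole, and the force on the tool fell to about zero. The lid read 0.871 rad before and after release, against about 0.88 predicted for a seated foot.
- **Forces:** The highest I read was about 19 N, between moves while lifting the lid. With the foot on the rail it was about 8 N.

Not everything went to plan:

- **Slips in the fingers:** The handle bar slipped about 4 mm during the lift, and the orange grip about 6 mm during the swing.
- **Lid sank a little:** Because of the grip slip, the lid came down to about 1.30 rad during the swing, carried by the held rod. It never fell freely.
- **Not checked:** I did not measure whether every bystander stayed in place. The ones visible in the last top view looked undisturbed. The foot in the hole was hidden from the cameras, so seating is judged from the drop, the lid angle and the force.

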